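# Dial open the kitchen lock box

### The job

Unlock the white lock box: turn the dial right (clockwise) to 3, the yellow mark, and pause there; turn it left (anticlockwise) to 37, the blue mark, and pause there; then turn it right again until the brass bolt is drawn fully home so that it bears on the red bumper of the stop block. Feel for the bumper and press on it only lightly, never straining it; work the bolt by the dial alone, leave the cups, shaker, mug and spray bottle where they stand, and let go of the dial at the end.

Things in the scene. Friction and masses are not known exactly. Their poses are not given: they have to be found in the camera images.
- lockbox_top (a point): White steel lock box fixed to the table, 240 (its x) by 360 (y) by 100 mm high; centre of its top face, on the dial's upright axis. Axes of the box: x away from the robot when unturned, z up. A fixed black scale 106 mm across, with 40 equal marks numbered clockwise from above, lies round the dial: 0 thick red, on the box's +x side; 3 thick yellow; 37 (three left of 0) thick blue.
- dial (a joint): The dial's turn in rad, clockwise from above positive, 0 with its red pointer at the red 0. One number is 0.1571: 3 is +0.471, 37 is -0.471, within 0.06 is on the mark; a pause is half a second. Friction 0.06 Nm, stays where left. Between 0.58 and 0.7 its pin meets the bolt's tab and then pushes the bolt (0.2 Nm more); between 0.78 and 1.03 the bolt meets the bumper and the torque rises steeply.
- dial_grip (a point): On the dial's axis, 42 mm above the box top, the height to grip its upright aluminium bar: 56 mm long, 14 mm thick, from 18 to 54 mm above the box. x lies along the bar to the red pointer, z up. Below it is a black disc 74 mm across, top 19 mm above the box.
- dial_pin (a point): Centre of the steel pin on the dial's rim that drives the bolt: 8 mm thick, 55 mm from the axis, up to 18 mm above the box, 131 degrees clockwise from the pointer. Each 1 N of push on the bolt takes 0.055 Nm on the dial; the bolt slides with 4 N, and that friction also keeps it pressed on the bumper once it has been pushed there with a few N.
- bolt: Brass bolt bar, 145 mm long (along the box's y), 16 mm wide, 2 to 14 mm above the box top, with an 18 mm high tab towards the dial. Slides only to the box's +y, against 4 N of friction, and stays where left; not to be touched by the robot. Origin in the box's top face on the bar's centre line, 45 mm short of its +y end.
- bolt_end (a point): Centre of the bolt's +y end face, the one that comes against the bumper, 8 mm above the box top; axes as the box's.
- stop: Dark steel stop block fixed on the box top in the bolt's line, 30 by 22 mm, 24 mm high; origin at the lower edge, in the middle, of the face towards the bolt, y pointing from the bolt into the block. A round red bumper, 12 mm thick, sticks out of that face towards the bolt by 4 to 13 mm; how far is set by hand and not measured. It is rigid; 12 N or more by the bolt would strain it.
- cup_a_mid (a point): Bystander: green fruit cup on the box, 74 mm across, 45 mm high; centre.
- shaker_mid (a point): Bystander: glass shaker with a steel cap on the box, 44 mm across, 85 mm high; centre.
- mug_mid (a point): Bystander: blue mug on the table, 80 mm across, 90 mm high; centre.
- spray_mid (a point): Bystander: white bottle with a red cap on the table, 64 mm across, 170 mm high; centre.

How it is judged:
On the way, in this order (a step that is already met when the one before it is completed fails the run):
1. the dial rests on 3 (yellow), bolt not yet drawn (value of joint dial between 0.4012 and 0.5412 rad and y of bolt_end in the frame of lockbox_top below 0.0515 m), for 0.3 s.
2. the dial rests on 37 (blue), bolt not yet drawn (value of joint dial between -0.5412 and -0.4012 rad and y of bolt_end in the frame of lockbox_top below 0.0515 m), for 0.3 s.
At the end, for the whole second after the job is handed in: The bolt's end bears on the stop's red bumper (contact over 0.4 N left by the bolt's own friction, never over 12 N), after the dial has paused (0.3 s) first on 3 and then on 37, each within 0.07 rad and with the bolt still undrawn; the bolt and the dial are at rest and the robot has let go (contact force between bolt and stop above 0.4 N and linear speed of bolt below 0.005 m/s and velocity of joint dial between -0.05 and 0.05 rad/s); the robot touches nothing.
It fails at once if the bolt strains the stop with more than 12 N (contact force between bolt and stop above 12 N).
It fails at once if the robot touches the bolt (contact force between any of the fingers, the arm and bolt above 0.5 N).
It fails at once if a bystander is moved more than 30 mm (distance of any of cup_a_mid, shaker_mid, mug_mid, spray_mid from where it was at the start of the episode above 0.03 m).
It also fails if it takes over 64 s, if anything falls off the work surface, if the arm or the gripper's body presses on something with over 40 N, if the wrist force passes 120 N, or if a joint passes its speed limit or range.

### The arm

A 7-joint arm with a two-finger parallel gripper is mounted at the origin on the work surface. World frame = base frame: x ahead of the robot, y to its left, z up, the work surface at z = 0. Lengths are in m, angles in rad, forces in N, time in s.
With the tool pointing down it reaches from about 0.4 to 0.875 m from the base axis. Payload 6.5 kg.
Tool frame: the origin (TCP) lies midway between the tips of the shut fingers; the grasp point (between the pads) lies 19 mm behind it; z points along the fingers, y is the direction in which the jaws open and shut (so a half turn about z gives the same grasp; the last joint's range is limited). The gripper opens to 85 mm and grips with 20 to 120 N. Pads are 22 mm wide; open, the fingers measure 114 mm over their backs; the gripper's body (76 mm by 85 mm) begins 54 mm behind the grasp point. The pads swing forward as they close: fully open they stand 13 mm farther back than shut.
Start: joints at [-1.406, 0.536, -0.004, 1.538, 0.003, 1.067, -0.071], TCP at [0.149, 0.633, 0.231] pointing down, gripper open.
Joint ranges: [-2.7, 2.7], [-0.37, 2.16], [-1.27, 1.26], [0.24, 2.4], [-1.31, 4.45], [0.19, 1.91], [-2.76, 2.76]. Speed limits (rad/s): [2.39, 2.39, 3.14, 3.14, 3.14, 3.14, 3.14].

### API

Orientations are given as a unit quaternion [w, x, y, z].
In Python, from rig import sense, grab_frame, camera_info, hand_in gives the robot as it stands.
- The arm moves only by the tool arm_command, never from a script. Its argument "rows" is a list of rows, each a list of 4 numbers: the shift along the world's x, y, z in cm, then the turn about the world's z in degrees. A call has 1 to 5 rows; each row is the pose to reach, as a shift and turn from the pose commanded when the call began; what a row does not reach only later rows make up. A row lasts 1/10 s, in which the tool goes at most 50 mm and 8.59 degrees, less where a joint would pass 70% of its speed; a pose out of reach is approached as far as the arm can. A call with a gripper value outside its range is refused whole. "jaw" is the finger opening in cm, from 0 to 8.54, set as the call begins (left out, the last holds). The fingers move at their own pace and stop on an object; the grip force is fixed at half the most. Time passes only in rows, so rows that repeat a pose let the fingers close. It gives the time, the measured TCP pose, the force and the opening at its end, in the units of the state.
- sense(): the state, without advancing time (a new reading comes with each control period).
- grab_frame(name): name is "scene" or "top" or "wrist"; returns the picture (384x512x3 uint8, red, green, blue); there is no depth.
- camera_info(name): a dict with "mtx" (3x3 intrinsics, pixels), "R" (3x3) and "t" (3): a world point X has camera coordinates R X + t. Camera axes: x right, y down, z forward; pixel columns grow to the right and rows downward; lengths in m; the calibration is good to about 2 mm. A picture is of the moment at which its call begins: read the wrist's pose just before it. camera_info takes no time and is no camera call; for the wrist camera it gives the pose at the moment of the call.
- hand_in(): hands the job in, once; it reports no verdict.
The state is a dict: "t": time; "joint_positions": joint angles; "joint_vel": joint speeds; "joint_efforts": joint torques, N m; "eef_pos": TCP position; "ee_rot": TCP orientation; "ft_force": force on the tool from outside, world axes, zero at the start; "moment": the same for the moment, N m; "grip_width": finger opening in m.
Only numpy, scipy, OpenCV 4.12 (cv2) and the standard library are available. Lean on these libraries where they do the work, as an engineer would, in place of code of your own. Each camera call takes 0.05 s, during which the arm holds its last target. There are 200 camera calls.

## Working session

There is one attempt and no reset: what is moved stays moved. The work goes in short steps, Python scripts to look and compute and a tool call to move; the robot and the scene stay as the last step left them, time stands still between calls to the robot, and variables do not carry over. Pictures are saved under pics/ and viewed, about 8 in all and at most 12, crops included, and the job is handed in when it is done.

Besides the shell and the picture viewer there is one more tool, called after "Emit:" as name([rows], argument=value, ...), one row to a line, values as JSON. arm_command: Moves the arm, as the interface text tells. Its arguments: {"type":"object","properties":{"rows":{"type":"array"},"jaw":{"type":"number"}},"required":["rows"]}

```bash
mkdir -p pics; python3 - <<'E'
from rig import *
import cv2
s=sense();print(s)
for n in("top","scene"):
    f=grab_frame(n);cv2.imwrite(f"pics/{n}0.png",f[:,:,::-1]);c=camera_info(n);print(n,c)
a=cv2.imread("pics/top0.png");b=cv2.imread("pics/scene0.png")
E
```

```text
{'t': 0.0, 'joint_positions': array([-1.40619481,  0.53716672, -0.00444061,  1.53890756,  0.00258711,
        1.06729382, -0.07118939]), 'joint_vel': array([-9.99726281e-04,  7.97719432e-04,  3.99056047e-04,  1.20990686e-03,
       -9.59795820e-04,  1.56593694e-03, -1.63217404e-05]), 'joint_efforts': array([ 2.88654956e-04, -5.83437002e+01,  1.04858078e+00, -2.59097582e+01,
        1.22314956e-02,  9.76801675e-03, -1.15019904e-05]), 'eef_pos': array([0.14855806, 0.63212733, 0.23039929]), 'ee_rot': array([-4.32894029e-05,  1.15105958e-01,  9.93352825e-01, -8.83792160e-04]), 'ft_force': array([ 0.28939985,  0.81507765, -0.6927916 ]), 'moment': array([-0.02548221, -0.03529155, -0.02988328]), 'grip_width': 0.08553640712893619}
top {'mtx': array([[363.37830267,   0.        , 261.14536157],
       [  0.        , 363.37830267, 193.09164355],
       [  0.        ,   0.        ,   1.        ]]), 'R': array([[-0.14609756, -0.98926901,  0.00152515],
       [-0.96833378,  0.14268996, -0.20486404],
       [ 0.20244802, -0.03140699, -0.97878925]]), 't': array([0.0579023 , 0.55935075, 0.95084119])}
scene {'mtx': array([[444.73406269,   0.        , 260.18281672],
       [  0.        , 444.73406269, 190.44683937],
       [  0.        ,   0.        ,   1.        ]]), 'R': array([[ 0.77393539,  0.6331848 ,  0.01005063],
       [ 0.41267306, -0.49224062, -0.76642032],
       [-0.48033838,  0.59730744, -0.64226075]]), 't': array([-0.4047894 , -0.12599318,  1.77351475])}
```

View pics/top0.png

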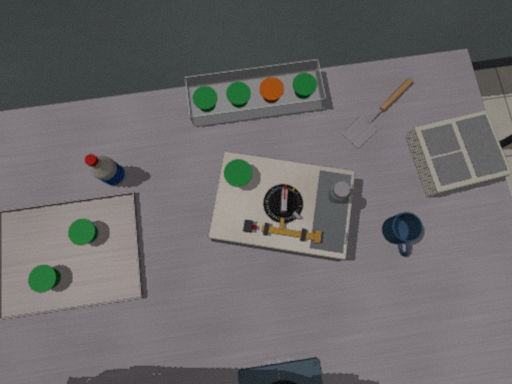

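View pics/scene0.png

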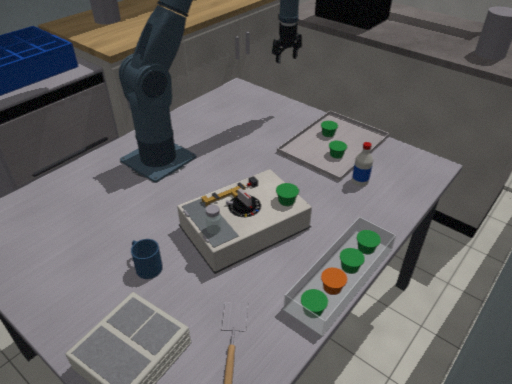

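The top view shows the dial near (284,203), the bolt and tab around (290,232), the stop at (250,226), the cup at (238,173) and the shaker at (342,190). In the scene view the dial is at (245,205). Next I measure.

```bash
cat > h.py <<'E'
import numpy as np,cv2
from rig import *
def ray(c,uv,z):
    d=c["R"].T@np.linalg.inv(c["mtx"])@np.array([*uv,1.]); o=-c["R"].T@c["t"]
    return o+d*(z-o[2])/d[2]
def proj(c,X):
    p=c["mtx"]@(c["R"]@np.asarray(X)+c["t"]); return p[:2]/p[2]
E
python3 - <<'E'
from h import *
c=camera_info("top");a=cv2.imread("pics/top0.png")
for n,uv in dict(dial=(284,203),tl=(223,154),tr=(354,168),br=(346,258),bl=(211,240),cup=(238,173),shk=(342,187),stop=(250,226)).items(): print(n,ray(c,uv,.1).round(3))
# white lid contour
h=cv2.cvtColor(a,cv2.COLOR_BGR2HSV)
cv2.imwrite("pics/crop.png",cv2.resize(a[145:265,200:365],None,fx=4.8,fy=4.8,interpolation=cv2.INTER_CUBIC))
E
```

```text
dial [ 0.518 -0.079  0.1  ]
tl [0.676 0.064 0.1  ]
tr [ 0.585 -0.281  0.1  ]
br [ 0.353 -0.213  0.1  ]
bl [0.449 0.123 0.1  ]
cup [0.617 0.03  0.1  ]
shk [ 0.538 -0.239  0.1  ]
stop [0.471 0.019 0.1  ]
```

View pics/crop.png

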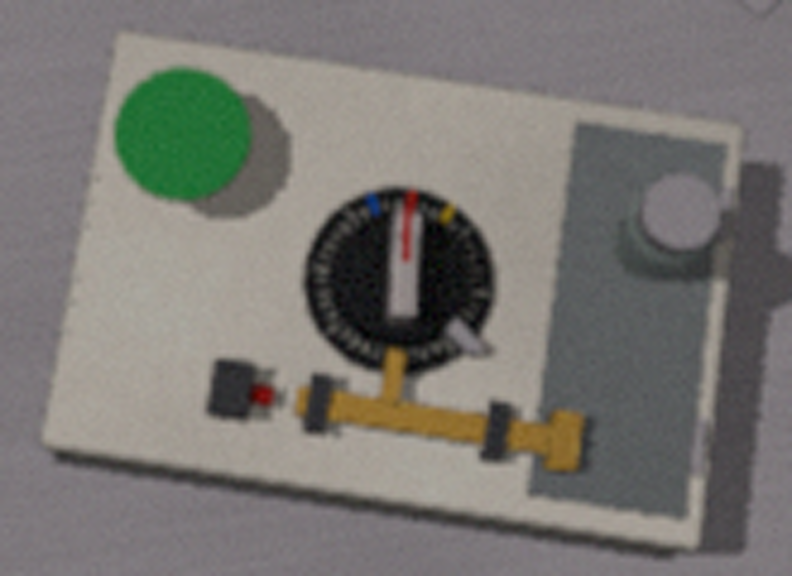

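Emit:
arm_command([
  [3,-3.5,1.5,0],
  [6,-7,3,0],
  [9,-10.5,4,0],
  [12,-14,5,0],
  [15,-18,6,0],
], jaw=8.5)

```text
t: 0.6
eef_pos: [0.299, 0.4521, 0.2912]
ee_rot: [-0.0, 0.115, 0.993, -0.0]
ft_force: [0.7, 0.6, 0.5]
grip_width: 0.085
```

Emit:
arm_command([
  [2.5,-4,0,0],
  [5,-8,0,0],
  [7.5,-12,0,0],
  [10,-16,0,0],
  [12,-20.5,0,0],
])

```text
t: 1.1
eef_pos: [0.419, 0.247, 0.291]
ee_rot: [0.0, 0.115, 0.993, 0.0]
ft_force: [1.3, 0.5, -0.1]
grip_width: 0.0852
```

Emit:
arm_command([
  [1,-4.5,0,0],
  [2,-9,0,0],
  [3,-13.5,0,0],
  [4,-18,0,0],
  [5,-22.5,0,0],
])

```text
t: 1.6
eef_pos: [0.4679, 0.0217, 0.291]
ee_rot: [-0.0, 0.115, 0.993, 0.0]
ft_force: [0.0, 0.0, 0.4]
grip_width: 0.085
```

Emit:
arm_command([
  [2,-4,0,0],
  [4,-8,0,0],
  [5,-10,0,0],
  [5,-10,0,0],
])

```text
t: 2.0
eef_pos: [0.5186, -0.0804, 0.2909]
ee_rot: [0.0, 0.118, 0.993, -0.001]
ft_force: [0.5, 0.0, 0.1]
grip_width: 0.0848
```

```bash
python3 - <<'E'
from h import *
c=camera_info("wrist");s=sense();f=grab_frame("wrist");cv2.imwrite("pics/w1.png",f[:,:,::-1])
print(s["eef_pos"],s["joint_positions"].round(2));np.savez("w1.npz",**c)
print(proj(c,[.517,-.078,.1]),proj(c,[.517,-.078,.154]))
E
```

```text
[ 0.51855049 -0.08035594  0.29087984] [-0.3   0.27  0.45  1.82 -0.13  1.08  1.53]
[254.46369451 167.94806361] [254.62339287 180.41991659]
```

View pics/w1.png

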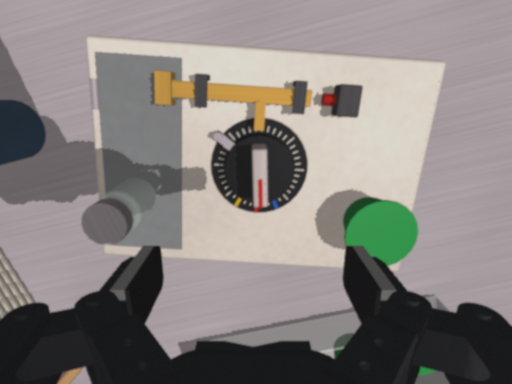

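The wrist view shows the dial scale centred near (259,165), with the bar from (260,148) to (260,205). The marks are red 0 (257,209), yellow (238,202) and blue (276,204), and the bumper is at (328,99).

```bash
python3 - <<'E'
from h import *
c=dict(np.load("w1.npz"));a=cv2.imread("pics/w1.png");hs=cv2.cvtColor(a,cv2.COLOR_BGR2HSV).astype(int);H,S,V=hs[...,0],hs[...,1],hs[...,2]
roi=np.zeros(V.shape,bool);roi[110:220,205:312]=1
# scale disc
m=((V<90)&roi).astype(np.uint8)*255
m=cv2.morphologyEx(m,cv2.MORPH_CLOSE,np.ones((9,9)))
k=max(cv2.findContours(m,0,1)[0],key=cv2.contourArea);hull=cv2.convexHull(k)
P=np.array([ray(c,p[0],.101)[:2] for p in hull],np.float32)
print("scale circ",cv2.minEnclosingCircle(P),"ell",cv2.fitEllipse(P))
def blob(m,z,n):
    kk=cv2.findContours(m.astype(np.uint8)*255,0,1)[0]
    k=max(kk,key=cv2.contourArea);q=np.argwhere(cv2.drawContours(np.zeros(m.shape,np.uint8),[k],-1,1,-1))[:,::-1]
    p=ray(c,q.mean(0),z);print(n,len(q),q.mean(0).round(1),p.round(4));return p,k
ye,_=blob(roi&(S>120)&(H>20)&(H<35)&(V>90)&(np.arange(384)[:,None]>190),.101,"yellow")
bl,_=blob(roi&(S>120)&(H>105)&(H<130)&(V>80),.101,"blue")
rd=roi&(S>110)&((H<8)|(H>172))
_,k=blob(rd,.101,"red")
bar=roi&(V>110)&(S<60)&(np.arange(384)[:,None]>140)|rd&(np.arange(384)[:,None]<206)
bar=cv2.morphologyEx((bar*255).astype(np.uint8),cv2.MORPH_CLOSE,np.ones((5,5)));bar=cv2.morphologyEx(bar,cv2.MORPH_OPEN,np.ones((5,5)))
_,k=blob(bar>0,.154,"bar")
B=np.array([ray(c,p[0],.154)[:2] for p in k],np.float32);r=cv2.minAreaRect(B);print(r)
cs=cv2.boxPoints(r);e=[cs[1]-cs[0],cs[2]-cs[1]];e=max(e,key=np.linalg.norm);e=e*np.sign(e[0]);ab=np.degrees(np.arctan2(e[1],e[0]))
v=(ye+bl)/2
ctr=np.array(cv2.fitEllipse(P)[0]);d=v[:2]-ctr;print("bar ang",ab,"zero dir",np.degrees(np.arctan2(d[1],d[0])), "blue-yellow perp",np.degrees(np.arctan2(*(bl-ye)[[1,0]]))-90)
q=np.array([ray(c,x,.1)[:2] for x in [(89,38),(444,62),(398,269),(106,251)]]);print("corners",q.round(3).tolist(),q.mean(0),[np.linalg.norm(q[i]-q[i-1]).round(3) for i in range(4)])
for i,j in((0,1),(3,2)):
  e=q[j]-q[i];print("box yaw",np.degrees(np.arctan2(e[1],e[0]))-90)
print("bolt end/bumper/stop",[ray(c,p,z).round(4).tolist() for p,z in(((311,98),.108),((323,99),.11),((337,100),.11))])
s=sense();R=s["ee_rot"];print("tool y ang",np.degrees(2*np.arctan2(R[2],R[1]))-90)
E
```

```text
scale circ ((0.51614910364151, -0.07291461527347565), 0.05202106013894081) ell ((0.5164270401000977, -0.07310875505208969), (0.10271817445755005, 0.10311435908079147), 92.13404083251953)
yellow 46 [237.7 201.3] [ 0.5496 -0.1053  0.101 ]
blue 44 [274.7 203.4] [ 0.5618 -0.0653  0.101 ]
red 119 [259.1 196.9] [ 0.5502 -0.0806  0.101 ]
bar 2783 [256.5 196.1] [ 0.5323 -0.0798  0.154 ]
((0.5187106132507324, -0.07506801933050156), (0.10197575390338898, 0.07470483332872391), 76.50726318359375)
bar ang 76.50725 zero dir -17.211529940930465 blue-yellow perp -16.96848915283364
corners [[0.354, -0.205], [0.457, 0.13], [0.679, 0.061], [0.574, -0.273]] [ 0.51564674 -0.07160911] [np.float64(0.23), np.float64(0.35), np.float64(0.232), np.float64(0.351)]
box yaw -17.12470609089054
box yaw -17.411218757343065
bolt end/bumper/stop [[0.4591, -0.006, 0.108], [0.4628, 0.005, 0.11], [0.467, 0.0184, 0.11]]
tool y ang 76.5977003421747
```

```bash
python3 - <<'E'
from h import *
c=dict(np.load("w1.npz"));a=cv2.imread("pics/w1.png");hs=cv2.cvtColor(a,cv2.COLOR_BGR2HSV).astype(int);H,S,V=hs[...,0],hs[...,1],hs[...,2]
m=np.zeros(V.shape,bool);m[143:205,246:275]=1
red=(S>110)&((H<8)|(H>172))
for n,mm in(("bar",m&((V>105)&(S<70)|red)),("redline",m&red)):
    nl,l,st,ce=cv2.connectedComponentsWithStats(mm.astype(np.uint8));i=1+st[1:,4].argmax();print(n,st[i])
    q=np.argwhere(l==i)[:,::-1];B=np.array([ray(c,p,.154)[:2] for p in q],np.float32);r=cv2.minAreaRect(B);vx=cv2.fitLine(B,2,0,.01,.01).ravel()
    print(r,"ang",np.degrees(np.arctan2(vx[1],vx[0])))
E
```

```text
bar [252 148  18  57 817]
((0.5149866938591003, -0.07199226319789886), (0.01517187524586916, 0.05330504849553108), 78.01045989990234) ang -12.072774
redline [258 180   4  25  80]
((0.5291021466255188, -0.07618668675422668), (0.0027913707308471203, 0.023496905341744423), 76.88750457763672) ang -12.078888
```

Emit:
arm_command([
  [-0.3,0.8,-3,1.3],
  [-0.3,0.8,-6,1.3],
  [-0.3,0.8,-9,1.3],
  [-0.3,0.8,-11,1.3],
  [-0.3,0.8,-11,1.3],
], jaw=5)

```text
t: 2.55
eef_pos: [0.5125, -0.0665, 0.1786]
ee_rot: [-0.003, 0.103, 0.995, 0.0]
ft_force: [0.6, 0.1, -0.2]
grip_width: 0.0501
```

```bash
python3 - <<'E'
from h import *
c=camera_info("wrist");s=sense();f=grab_frame("wrist");cv2.imwrite("pics/w2.png",f[:,:,::-1])
print(s["eef_pos"],s["ee_rot"],s["grip_width"]);np.savez("w2.npz",**c)
print(proj(c,[.5155,-.0725,.154]))
E
```

```text
[ 0.51253019 -0.06654689  0.17857048] [-3.02185883e-03  1.02776384e-01  9.94699893e-01  8.00349027e-05] 0.050094569357124974
[242.92534398 239.31809802]
```

View pics/w2.png

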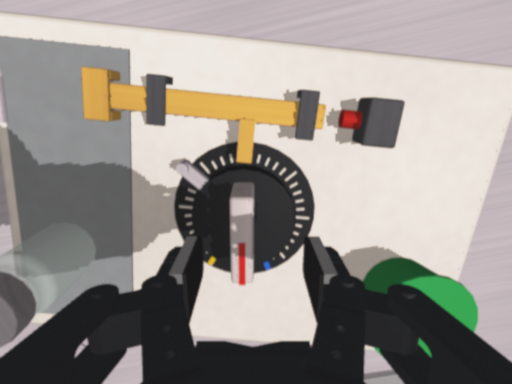

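The close view shows the bar from (242,184) to (242,284) between the fingertips, which sit at columns ~190 and ~313. The bar is left of their middle, so I refine.

```bash
cat > bar.py <<'E'
from h import *
c=dict(np.load("w2.npz"));a=cv2.imread("pics/w2.png");hs=cv2.cvtColor(a,cv2.COLOR_BGR2HSV).astype(int);H,S,V=hs[...,0],hs[...,1],hs[...,2]
m=np.zeros(V.shape,bool);m[175:290,222:262]=1
red=(S>110)&((H<8)|(H>172))
mm=m&((V>105)&(S<70)|red);mm[274:,:]&=(np.abs(np.arange(512)-242)<12)
nl,l,st,ce=cv2.connectedComponentsWithStats(mm.astype(np.uint8));i=1+st[1:,4].argmax();print(st[i])
for n,w in(("bar",l==i),("red",m&red)):
    q=np.argwhere(w)[:,::-1];B=np.array([ray(c,p,.154)[:2] for p in q],np.float32);r=cv2.minAreaRect(B);vx=cv2.fitLine(B,2,0,.01,.01).ravel()
    print(n,r,"ang",np.degrees(np.arctan2(vx[1],vx[0])))
s=sense();R=s["ee_rot"];print("t",s["t"],s["eef_pos"],"tool y ang",np.degrees(2*np.arctan2(R[2],R[1]))-90)
E
python3 bar.py
```

```text
[ 222  185   40  105 2142]
bar ((0.5159016251564026, -0.07565242052078247), (0.023656580597162247, 0.0661190077662468), 83.57022857666016) ang -12.591302
red ((0.5313879251480103, -0.07687537372112274), (0.003062262898311019, 0.02690558135509491), 77.73841094970703) ang -12.402124
t 2.6 [ 0.513848   -0.06707777  0.1802838 ] tool y ang 78.1737852428889
```

Emit:
arm_command([
  [0,0,0,0],
  [0,0,0,0],
])

```text
t: 2.8
eef_pos: [0.516, -0.0681, 0.1824]
ee_rot: [0.001, 0.104, 0.995, 0.0]
ft_force: [-0.9, -0.6, 0.0]
grip_width: 0.0501
```

Emit:
arm_command([
  [0,-0.5,0,-0.4],
  [0,-0.5,-2,-0.4],
  [0,-0.5,-4,-0.4],
  [0,-0.5,-5.6,-0.4],
  [0,-0.5,-5.6,-0.4],
])

```text
t: 3.3
eef_pos: [0.5139, -0.0737, 0.1239]
ee_rot: [-0.001, 0.108, 0.994, -0.0]
ft_force: [0.0, 0.5, 0.8]
grip_width: 0.05
```

Emit:
arm_command([
  [0,0,0,0],
  [0,0,0,0],
  [0,0,0,0],
])

```text
t: 3.6
eef_pos: [0.5158, -0.0736, 0.1261]
ee_rot: [0.001, 0.107, 0.994, 0.0]
ft_force: [-0.6, 0.4, -0.2]
grip_width: 0.0499
```

Position good; close.

Emit:
arm_command([
  [0,0,0,0],
  [0,0,0,0],
  [0,0,0,0],
  [0,0,0,0],
  [0,0,0,0],
], jaw=0)

```text
t: 4.1
eef_pos: [0.5152, -0.0737, 0.1255]
ee_rot: [0.0, 0.107, 0.994, -0.0]
ft_force: [-0.8, 0.3, 5.5]
grip_width: 0.0128
```

Emit:
arm_command([
  [0,0,0,0],
  [0,0,0,0],
  [0,0,0,0],
])

```text
t: 4.4
eef_pos: [0.5152, -0.0737, 0.1255]
ee_rot: [0.0, 0.107, 0.994, -0.0]
ft_force: [-2.3, -1.0, 5.7]
grip_width: 0.0128
```

```bash
cat > st.py <<'E'
from h import *
s=sense();R=s["ee_rot"];ty=np.degrees(2*np.arctan2(R[2],R[1]))-90
print("t",s["t"],s["eef_pos"].round(4),"ty",ty.round(2),"dial~",np.radians(-17.1-(ty-90)).round(3),"F",s["ft_force"].round(2),"M",s["moment"].round(3),"w",s["grip_width"].round(4),"j7",s["joint_positions"][6].round(2))
E
python3 st.py
```

```text
Traceback (most recent call last):
  File "st.py", line 3, in <module>
    print("t",s["t"],s["eef_pos"].round(4),"ty",ty.round(2),"dial~",np.radians(-17.1-(ty-90)).round(3),"F",s["ft_force"].round(2),"M",s["moment"].round(3),"w",s["grip_width"].round(4),"j7",s["joint_positions"][6].round(2))
                                                                                                                                                               ^^^^^^^^^^^^^^^^^^^^^
AttributeError: 'float' object has no attribute 'round'
```

Emit:
arm_command([
  [0,0,0,-4],
  [0,0,0,-9],
  [0,0,0,-14],
  [0,0,0,-19],
  [0,0,0,-24],
])

```text
t: 4.9
eef_pos: [0.5157, -0.0726, 0.1255]
ee_rot: [0.0, 0.313, 0.95, 0.001]
ft_force: [-0.8, 3.3, 4.0]
grip_width: 0.0131
```

Emit:
arm_command([
  [0,0,0,-4],
  [0,0,0,-6],
  [0,0,0,-7.5],
  [0,0,0,-7.8],
  [0,0,0,-7.8],
])

```text
t: 5.4
eef_pos: [0.516, -0.0723, 0.1255]
ee_rot: [0.0, 0.375, 0.927, 0.001]
ft_force: [0.3, 3.3, 5.2]
grip_width: 0.0131
```

```bash
sed -i 's/s\["grip_width"\].round(4)/round(s["grip_width"],4)/' st.py; python3 st.py
python3 - <<'E'
from h import *
c=camera_info("wrist");f=grab_frame("wrist");np.savez("w3.npz",**c);cv2.imwrite("pics/w3.png",f[:,:,::-1])
E
```

```text
t 5.4 [ 0.516  -0.0723  0.1255] ty 45.95 dial~ 0.47 F [0.31 3.26 5.23] M [ 0.71  -0.17  -0.044] w 0.0131 j7 1.19
```

View pics/w3.png

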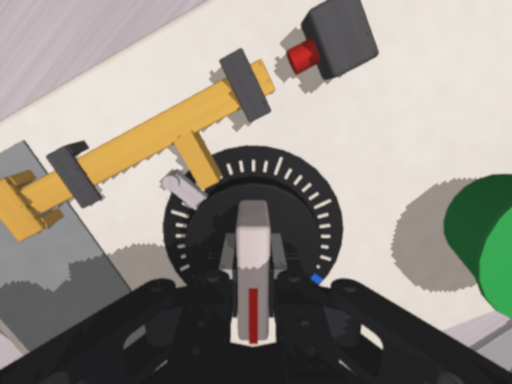

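The view shows the pin at (183,188), just short of the tab at (203,170). The blue mark is at (316,279), the bolt end at ~(270,77) and the bumper face at ~(291,60). I check the dial angle while pausing.

Emit:
arm_command([
  [0,0,0,0],
  [0,0,0,0],
  [0,0,0,0],
  [0,0,0,0],
  [0,0,0,0],
])

```text
t: 5.95
eef_pos: [0.516, -0.0723, 0.1255]
ee_rot: [0.0, 0.375, 0.927, 0.001]
ft_force: [0.9, 3.1, 5.7]
grip_width: 0.0133
```

```bash
python3 st.py; python3 - <<'E'
from h import *
c=dict(np.load("w3.npz"));C=np.array([.516,-.0728]);
def an(p,z):
    d=ray(c,p,z)[:2]-C;return np.degrees(np.arctan2(d[1],d[0])).round(1),np.hypot(*d).round(4)
print("blue",an((316,279),.101),"pin far/near top",an((172,180),.118),an((196,200),.118))
for n,a,b,z in(("redline",(254,290),(253,342),.154),("bar edge",(254,202),(253,342),.154)):
    e=ray(c,b,z)-ray(c,a,z);print(n,np.degrees(np.arctan2(e[1],e[0])))
y=np.radians(-17.1);Y=np.array([-np.sin(y),np.cos(y)])
for n,p,z in(("boltend",(270,75),.114),("bumper",(290,60),.118)): print(n,((ray(c,p,z)[:2]-C)@Y).round(4))
E
```

```text
t 5.95 [ 0.516  -0.0723  0.1255] ty 45.94 dial~ 0.47 F [0.93 3.13 5.71] M [ 0.795 -0.09  -0.044] w 0.0133 j7 1.19
blue (np.float64(8.0), np.float64(0.0494)) pin far/near top (np.float64(-176.6), np.float64(0.0539)) (np.float64(-176.6), np.float64(0.0385))
redline -44.948090098946665
bar edge -44.3816063303552
boltend 0.0462
bumper 0.0566
```

Emit:
arm_command([
  [0,0,0,5],
  [0,0,0,10],
  [0,0,0,15],
  [0,0,0,20],
  [0,0,0,25],
])

```text
t: 6.45
eef_pos: [0.5153, -0.0734, 0.1255]
ee_rot: [0.0, 0.164, 0.986, 0.0]
ft_force: [-2.1, 1.1, 6.6]
grip_width: 0.0131
```

Emit:
arm_command([
  [0,0,0,5],
  [0,0,0,10],
  [0,0,0,15],
  [0,0,0,20],
  [0,0,0,24],
])

```text
t: 6.95
eef_pos: [0.5151, -0.0747, 0.1255]
ee_rot: [0.0, -0.044, 0.999, -0.001]
ft_force: [-1.0, -2.9, 5.5]
grip_width: 0.013
```

Emit:
arm_command([
  [0,0,0,2],
  [0,0,0,4],
  [0,0,0,5],
  [0,0,0,5],
  [0,0,0,5],
])

```text
t: 7.45
eef_pos: [0.5152, -0.0749, 0.1255]
ee_rot: [0.0, -0.086, 0.996, -0.001]
ft_force: [-2.1, -3.2, 6.5]
grip_width: 0.0132
```

Emit:
arm_command([
  [0,0,0,0],
  [0,0,0,0],
  [0,0,0,0],
  [0,0,0,0],
  [0,0,0,0],
])

```text
t: 7.95
eef_pos: [0.5152, -0.0749, 0.1255]
ee_rot: [0.0, -0.086, 0.996, -0.001]
ft_force: [-1.6, -3.2, 6.5]
grip_width: 0.0132
```

```bash
python3 st.py
python3 - <<'E'
from h import *
c=camera_info("wrist");f=grab_frame("wrist");np.savez("w4.npz",**c);cv2.imwrite("pics/w4.png",f[:,:,::-1])
E
```

```text
t 7.95 [ 0.5152 -0.0749  0.1255] ty 99.84 dial~ -0.47 F [-1.56 -3.15  6.47] M [-0.422  0.341  0.027] w 0.0132 j7 1.97
```

View pics/w4.png

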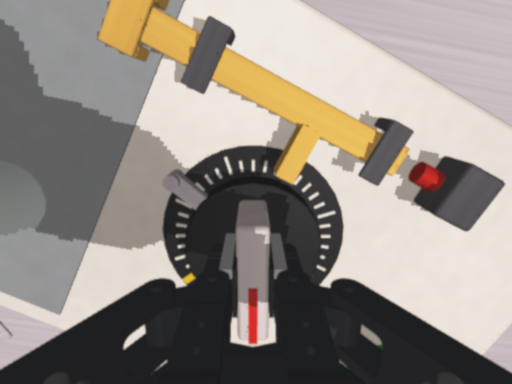

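The yellow mark is at (189,279), the mirror image of blue at (316,279) before, so both pauses were on the marks. The bolt has not moved. Now right again.

Emit:
arm_command([
  [0,0,0,-5],
  [0,0,0,-10],
  [0,0,0,-15],
  [0,0,0,-20],
  [0,0,0,-25],
])

```text
t: 8.5
eef_pos: [0.5152, -0.0737, 0.1255]
ee_rot: [0.0, 0.133, 0.991, 0.0]
ft_force: [-0.8, 0.7, 6.8]
grip_width: 0.0131
```

Emit:
arm_command([
  [0,0,0,-5],
  [0,0,0,-10],
  [0,0,0,-15],
  [0,0,0,-20],
  [0,0,0,-25],
])

```text
t: 9.0
eef_pos: [0.5159, -0.0724, 0.1255]
ee_rot: [0.0, 0.344, 0.939, 0.001]
ft_force: [-0.6, 3.2, 3.8]
grip_width: 0.0129
```

Emit:
arm_command([
  [0,0,0,-3],
  [0,0,0,-5],
  [0,0,0,-6.5],
  [0,0,0,-7.5],
])

```text
t: 9.4
eef_pos: [0.5161, -0.0722, 0.1255]
ee_rot: [0.0, 0.404, 0.915, 0.001]
ft_force: [0.7, 4.8, 6.2]
grip_width: 0.0132
```

```bash
python3 st.py
```

```text
t 9.4 [ 0.5161 -0.0722  0.1255] ty 42.4 dial~ 0.532 F [0.68 4.84 6.19] M [ 0.991 -0.217  0.055] w 0.0132 j7 1.14
```

Emit:
arm_command([
  [0,0,0,-1],
  [0,0,0,-2],
  [0,0,0,-3],
  [0,0,0,-4],
])

```text
t: 9.8
eef_pos: [0.5163, -0.072, 0.1255]
ee_rot: [0.001, 0.435, 0.9, 0.001]
ft_force: [1.8, 5.5, 4.7]
grip_width: 0.0128
```

```bash
python3 st.py
```

```text
t 9.8 [ 0.5163 -0.072   0.1255] ty 38.42 dial~ 0.602 F [1.8  5.47 4.66] M [ 1.09  -0.396  0.075] w 0.0128 j7 1.08
```

Emit:
arm_command([
  [0,0,0,-1],
  [0,0,0,-2],
  [0,0,0,-3],
  [0,0,0,-4],
])

```text
t: 10.2
eef_pos: [0.5165, -0.072, 0.1256]
ee_rot: [0.001, 0.466, 0.885, 0.001]
ft_force: [2.4, 5.2, 4.7]
grip_width: 0.0128
```

```bash
python3 st.py
```

```text
t 10.2 [ 0.5165 -0.072   0.1256] ty 34.47 dial~ 0.671 F [2.4  5.21 4.73] M [ 1.09  -0.449  0.291] w 0.0128 j7 1.03
```

Emit:
arm_command([
  [0,0,0,-1],
  [0,0,0,-2],
  [0,0,0,-3],
  [0,0,0,-4],
])

```text
t: 10.6
eef_pos: [0.5167, -0.0718, 0.1256]
ee_rot: [0.001, 0.496, 0.868, 0.001]
ft_force: [3.2, 5.7, 3.3]
grip_width: 0.0132
```

```bash
python3 st.py; python3 - <<'E'
from h import *
c=camera_info("wrist");f=grab_frame("wrist");np.savez("w5.npz",**c);cv2.imwrite("pics/w5.png",f[:,:,::-1])
E
```

```text
t 10.6 [ 0.5167 -0.0718  0.1256] ty 30.47 dial~ 0.74 F [3.22 5.69 3.34] M [ 1.139 -0.567  0.275] w 0.0132 j7 0.97
```

View pics/w5.png

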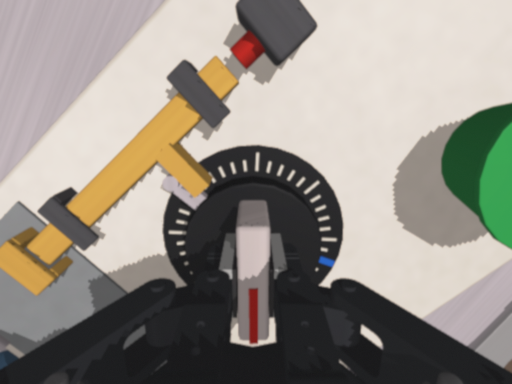

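The bolt is moving: the pin is on the tab at (190,185). A small gap remains between the bolt end at ~(230,70) and the bumper at ~(236,58). From here I use fine steps.

Emit:
arm_command([
  [0,0,0,-0.5],
  [0,0,0,-1],
])

```text
t: 10.85
eef_pos: [0.5167, -0.0718, 0.1255]
ee_rot: [0.001, 0.504, 0.864, 0.001]
ft_force: [2.8, 6.8, 4.0]
grip_width: 0.0133
```

```bash
python3 st.py; python3 - <<'E'
from h import *
c=dict(np.load("w5.npz"));y=np.radians(-17.1);Y=np.array([-np.sin(y),np.cos(y)]);C=[.516,-.0728]
for n,p,z in(("boltend",(229,68),.114),("bumper",(240,57),.115)): print(n,((ray(c,p,z)[:2]-C)@Y).round(4))
E
```

```text
t 10.85 [ 0.5167 -0.0718  0.1255] ty 29.49 dial~ 0.758 F [2.81 6.77 3.98] M [ 1.177 -0.621  0.296] w 0.0133 j7 0.96
boltend 0.0523
bumper 0.0592
```

Emit:
arm_command([
  [0,0,0,-0.3],
  [0,0,0,-0.6],
])

```text
t: 11.05
eef_pos: [0.5167, -0.0718, 0.1255]
ee_rot: [0.001, 0.508, 0.861, 0.001]
ft_force: [3.6, 5.8, 4.5]
grip_width: 0.0129
```

```bash
python3 st.py
```

```text
t 11.05 [ 0.5167 -0.0718  0.1255] ty 28.9 dial~ 0.768 F [3.55 5.76 4.53] M [ 1.168 -0.568  0.291] w 0.0129 j7 0.95
```

Emit:
arm_command([
  [0,0,0,-0.3],
  [0,0,0,-0.6],
])

```text
t: 11.25
eef_pos: [0.5167, -0.0718, 0.1255]
ee_rot: [0.001, 0.513, 0.859, 0.001]
ft_force: [2.3, 4.9, 3.7]
grip_width: 0.0129
```

```bash
python3 st.py
```

```text
t 11.25 [ 0.5167 -0.0718  0.1255] ty 28.31 dial~ 0.778 F [2.27 4.93 3.65] M [ 1.18  -0.662  0.328] w 0.0129 j7 0.94
```

Emit:
arm_command([
  [0,0,0,-0.2],
  [0,0,0,-0.5],
])

```text
t: 11.45
eef_pos: [0.5168, -0.0718, 0.1255]
ee_rot: [0.001, 0.516, 0.856, 0.001]
ft_force: [3.0, 6.1, 4.3]
grip_width: 0.0129
```

```bash
python3 st.py
```

```text
t 11.45 [ 0.5168 -0.0718  0.1255] ty 27.81 dial~ 0.787 F [3.01 6.14 4.34] M [ 1.141 -0.658  0.305] w 0.0129 j7 0.93
```

Emit:
arm_command([
  [0,0,0,-0.2],
  [0,0,0,-0.5],
])

```text
t: 11.65
eef_pos: [0.5168, -0.0718, 0.1256]
ee_rot: [0.001, 0.52, 0.854, 0.001]
ft_force: [3.8, 6.0, 2.9]
grip_width: 0.0132
```

```bash
python3 st.py
```

```text
t 11.65 [ 0.5168 -0.0718  0.1256] ty 27.31 dial~ 0.796 F [3.84 6.02 2.91] M [ 1.141 -0.668  0.305] w 0.0132 j7 0.93
```

Emit:
arm_command([
  [0,0,0,-0.2],
  [0,0,0,-0.5],
])

```text
t: 11.85
eef_pos: [0.5168, -0.0718, 0.1255]
ee_rot: [0.001, 0.524, 0.852, 0.001]
ft_force: [4.1, 5.6, 2.7]
grip_width: 0.013
```

```bash
python3 st.py; python3 - <<'E'
from h import *
c=camera_info("wrist");f=grab_frame("wrist");np.savez("w6.npz",**c);cv2.imwrite("pics/w6.png",cv2.resize(f[20:130,150:330,::-1],None,fx=4,fy=4,interpolation=cv2.INTER_CUBIC))
E
```

```text
t 11.85 [ 0.5168 -0.0718  0.1255] ty 26.81 dial~ 0.804 F [4.08 5.6  2.72] M [ 1.17  -0.647  0.271] w 0.013 j7 0.92
```

View pics/w6.png

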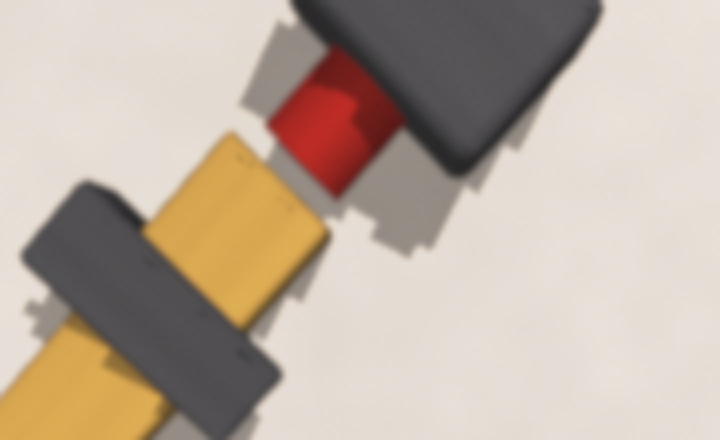

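The crop shows a gap of ~32 px against a bolt width of 143 px (16 mm). That is about 3.6 mm, or ~4° of dial.

Emit:
arm_command([
  [0,0,0,-0.6],
  [0,0,0,-1.2],
  [0,0,0,-1.7],
  [0,0,0,-2],
])

```text
t: 12.3
eef_pos: [0.5169, -0.0717, 0.1255]
ee_rot: [0.001, 0.539, 0.842, 0.001]
ft_force: [3.2, 6.7, 2.7]
grip_width: 0.0134
```

```bash
python3 st.py
```

```text
t 12.3 [ 0.5169 -0.0717  0.1255] ty 24.81 dial~ 0.839 F [3.21 6.66 2.71] M [ 1.185 -0.763  0.331] w 0.0134 j7 0.89
```

Emit:
arm_command([
  [0,0,0,-0.2],
  [0,0,0,-0.5],
])

```text
t: 12.5
eef_pos: [0.5169, -0.0717, 0.1255]
ee_rot: [0.001, 0.542, 0.84, 0.001]
ft_force: [4.6, 5.5, 2.2]
grip_width: 0.0131
```

```bash
python3 st.py; python3 - <<'E'
from h import *
c=camera_info("wrist");f=grab_frame("wrist");cv2.imwrite("pics/w7.png",cv2.resize(f[20:130,150:330,::-1],None,fx=4,fy=4,interpolation=cv2.INTER_CUBIC))
E
```

```text
t 12.5 [ 0.5169 -0.0717  0.1255] ty 24.32 dial~ 0.848 F [4.57 5.54 2.2 ] M [ 1.203 -0.828  0.345] w 0.0131 j7 0.88
```

View pics/w7.png

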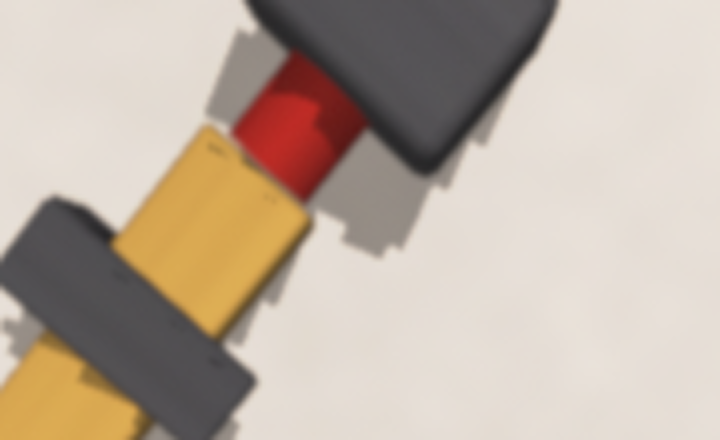

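The bolt end is almost on the bumper, with a gap of under 1 mm. I use very small steps and watch Mz, whose baseline is ~0.31.

Emit:
arm_command([
  [0,0,0,-0.1],
  [0,0,0,-0.2],
  [0,0,0,-0.2],
])

```text
t: 12.85
eef_pos: [0.517, -0.0717, 0.1256]
ee_rot: [0.001, 0.544, 0.839, 0.001]
ft_force: [3.7, 5.7, 3.6]
grip_width: 0.0132
```

```bash
python3 st.py
```

```text
t 12.85 [ 0.517  -0.0717  0.1256] ty 24.12 dial~ 0.851 F [3.74 5.74 3.57] M [ 1.162 -0.717  0.245] w 0.0132 j7 0.88
```

Emit:
arm_command([
  [0,0,0,-0.1],
  [0,0,0,-0.3],
  [0,0,0,-0.3],
])

```text
t: 13.15
eef_pos: [0.517, -0.0717, 0.1255]
ee_rot: [0.001, 0.546, 0.838, 0.001]
ft_force: [3.3, 6.0, 3.5]
grip_width: 0.0134
```

```bash
python3 st.py
```

```text
t 13.15 [ 0.517  -0.0717  0.1255] ty 23.83 dial~ 0.856 F [3.28 5.96 3.5 ] M [ 1.21  -0.736  0.366] w 0.0134 j7 0.88
```

```bash
cat > av.py <<'E'
from h import *
M=[]
for i in range(6): grab_frame("wrist");M.append(sense()["moment"][2])
s=sense();R=s["ee_rot"];ty=np.degrees(2*np.arctan2(R[2],R[1]))-90
print(round(s["t"],2),"ty",round(ty,2),"Mz",np.mean(M).round(3),"sd",np.std(M).round(3))
E
python3 av.py
```

```text
13.45 ty 23.83 Mz 0.362 sd 0.027
```

Emit:
arm_command([
  [0,0,0,-0.1],
  [0,0,0,-0.2],
])

```text
t: 13.65
eef_pos: [0.5169, -0.0717, 0.1255]
ee_rot: [0.001, 0.547, 0.837, 0.001]
ft_force: [3.3, 5.8, 2.6]
grip_width: 0.0131
```

```bash
python3 av.py
```

```text
13.95 ty 23.65 Mz 0.483 sd 0.017
```

Emit:
arm_command([
  [0,0,0,-0.1],
  [0,0,0,-0.1],
])

```text
t: 14.15
eef_pos: [0.5169, -0.0717, 0.1255]
ee_rot: [0.001, 0.548, 0.837, 0.001]
ft_force: [4.0, 5.2, 2.2]
grip_width: 0.0131
```

```bash
python3 av.py
```

```text
14.45 ty 23.56 Mz 0.531 sd 0.019
```

Mz is up 0.2 Nm, so the bolt presses on the bumper with ~4 N. I unwind the wrist torque, then release.

Emit:
arm_command([
  [0,0,0,0.3],
  [0,0,0,0.6],
  [0,0,0,0.6],
])

```text
t: 14.75
eef_pos: [0.517, -0.0717, 0.1256]
ee_rot: [0.001, 0.544, 0.839, 0.002]
ft_force: [3.5, 5.9, 3.1]
grip_width: 0.013
```

```bash
python3 av.py
```

```text
15.05 ty 24.1 Mz 0.191 sd 0.043
```

Emit:
arm_command([
  [0,0,0,0],
  [0,0,0,0],
  [0,0,0,0],
  [0,0,0,0],
], jaw=3.5)

```text
t: 15.45
eef_pos: [0.5147, -0.0739, 0.1249]
ee_rot: [-0.0, 0.545, 0.838, -0.0]
ft_force: [-0.1, -0.3, 0.0]
grip_width: 0.0351
```

Emit:
arm_command([
  [0,0,1,0],
  [0,0,3,0],
  [0,0,6,0],
  [0,0,10,0],
  [0,0,10,0],
])

```text
t: 15.95
eef_pos: [0.5181, -0.0746, 0.2302]
ee_rot: [0.004, 0.545, 0.838, 0.002]
ft_force: [1.2, -0.1, 0.4]
grip_width: 0.0351
```

Emit:
arm_command([
  [0,0,3,0],
  [0,0,5,0],
  [0,0,5,0],
  [0,0,5,0],
])

```text
t: 16.35
eef_pos: [0.515, -0.0734, 0.275]
ee_rot: [0.0, 0.545, 0.839, 0.0]
ft_force: [-0.8, 1.3, 0.0]
grip_width: 0.0347
```

```bash
python3 st.py; python3 - <<'E'
from h import *
f=grab_frame("wrist");cv2.imwrite("pics/w8.png",cv2.resize(f[:,:,::-1],None,fx=1.5,fy=1.5,interpolation=cv2.INTER_CUBIC))
E
```

```text
t 16.35 [ 0.515  -0.0734  0.275 ] ty 23.98 dial~ 0.854 F [-0.78  1.25  0.04] M [ 0.006 -0.006 -0.013] w 0.0347 j7 0.72
```

View pics/w8.png

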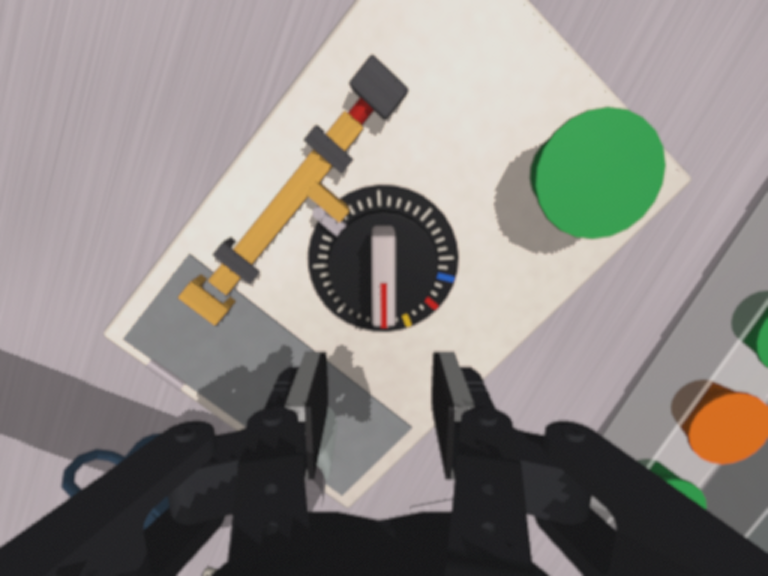

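The bolt end meets the bumper at (355,115), the dial stands free with the pin still by the tab, and the forces are about zero. I hand it in.

```bash
python3 -c "
from rig import *
print(hand_in())"
```

```text
the job is handed in; nothing more can be done
None
```

The bolt is drawn onto the red bumper, the dial is released, and I handed the job in at about 16.4 s of the 64 s allowed. The hand-in gave no verdict.

- **Dial sequence:** I gripped the bar and turned right to about +0.47 rad, pausing about 0.5 s. I then turned left to about −0.47 rad, pausing about 0.7 s. In the wrist pictures the blue and yellow marks sat as mirror images at the two pauses. Other image checks of the angle at 3 spread about ±0.03 rad, inside the 0.07 allowed. The bolt had not moved at either pause.
- **Bolt and bumper:** Turning right again, the pin met the bolt at 0.60–0.67 rad and the bumper at about 0.855 rad. The wrist moment rose from about 0.31 to 0.53 Nm, which I estimate as about 4 N on the bumper against the 12 N limit. I unwound the wrist about 0.6° before opening the jaws.
- **Last checks:** The final picture shows the bolt against the bumper, the dial free and the green cup in place. The tool force is about zero.
- **Not checked:** I could not measure the contact force left on the bumper after release. I also took no last look at the shaker, mug or spray bottle, though the arm met no unexpected forces.

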